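# Spacers onto the tube mixer's spindle, wide one first

### The job

Set up the little tube mixer for its next disc: thread the wide blue spacer ring onto its upright spindle so that it lies flat on the housing, then thread the narrow orange spacer ring on top of it. Let go of both, and leave the black spare spacer, the specimen cup and the red marker where they are.

Things in the scene. Friction and masses are not known exactly. Their poses are not given: they have to be found in the camera images.
- wide_spacer: Blue plastic ring (the wide spacer), outside diameter 56 mm, 22 mm high, with a plain through bore 26 mm wide, lying flat on the bench with its bore upright. Origin: centre of its underside; z along the bore axis, up. About 50 g.
- narrow_spacer: Orange plastic ring (the narrow spacer), outside diameter 40 mm, 22 mm high, with a plain through bore 26 mm wide, lying flat on the bench with its bore upright. Origin: centre of its underside; z along the bore axis, up. About 40 g.
- spare_spacer: Black plastic ring (the spare spacer, not wanted now), outside diameter 48 mm, 22 mm high, with a plain through bore 26 mm wide, lying flat on the bench with its bore upright. Origin: centre of its underside; z along the bore axis, up. The three rings lie in a row in any order.
- spindle_foot (a point): Foot of the tube mixer's spindle, on the flat top (96 mm across, 40 mm above the bench) of its fixed round grey housing, 110 mm wide. The dark steel spindle stands upright here: 10 mm thick, 55 mm tall, z up along it. A ring's bore has 8 mm of play all round it. The wide ring seated on the housing has its underside at this height, the narrow one 22 mm higher.
- spindle_tip (a point): Top of the spindle, 55 mm above its foot (95 mm above the bench); the last 10 mm taper to a blunt point 4 mm wide.
- specimen_cup: Loose white specimen cup with orange lid, 52 mm wide, 56 mm high, standing behind the mixer; leave it. Origin: centre of its underside.
- marker: Loose white marker pen with a red cap, 16 x 135 x 17 mm, lying behind the rings along its own y axis; leave it. Origin: centre of its underside.
There are look-alikes about, which are no part of the job. Of the things like the wide_spacer, leave any that is pink; of the rest the larger one is meant.

How it is judged:
By the outcome, as a careful person would: the job done as asked, in the order asked, and still so for the second after the job is handed in, with the robot touching nothing.
It also fails if it takes over 72 s, if anything falls off the work surface, if the arm or the gripper's body presses on something with over 40 N, if the wrist force passes 120 N, or if a joint passes its speed limit or range.

### The arm

A 6-joint arm with a two-finger parallel gripper is mounted at the origin on a cart in front of the work surface, level with it; the furniture and walls round the work are solid. World frame = base frame: x ahead of the robot, y to its left, z up, the work surface at z = 0. Lengths are in m, angles in rad, forces in N, time in s.
With the tool pointing down it reaches from about 0.35 to 0.975 m from the base axis. Payload 4.9 kg.
Tool frame: the origin (TCP) lies on the front face of the gripper's body, between the roots of the fingers; the fingertips stand 73 mm ahead of it and the grasp point (between the pads) lies 54 mm ahead of it (tip_extent is the distance from the TCP to the fingertips, in m); y points along the fingers, x is the direction in which the jaws open and shut, and the axes are right-handed (so a half turn about y gives the same grasp; the last joint's range is limited). The gripper opens to 85 mm and grips with 20 to 120 N. Pads are 22 mm wide; open, the fingers measure 114 mm over their backs; the gripper's body (76 mm by 85 mm) begins 54 mm behind the grasp point. The pads swing forward as they close: fully open they stand 13 mm farther back than shut.
Start: joints at [-1.223, 0.053, 1.613, -0, 1.476, -0.119], TCP at [0.281, -0.558, 0.304] pointing down, gripper open.
Joint ranges: [-3.01, 3.01], [-1.01, 2.22], [0.06, 2.58], [-1.02, 4.17], [0.09, 2.62], [-3.14, 3.14]. Speed limits (rad/s): [2.57, 2.57, 3.14, 3.14, 3.14, 3.14].

### API

Orientations are given as a unit quaternion [w, x, y, z].
In Python, from plant import state, grab_frame, camera_info, job_done, tip_extent gives the robot as it stands.
- The arm moves only by the tool carry_out, never from a script. Its argument "rows" is a list that holds one entry, the list of rows, each a list of 7 numbers: the turn, a rotation vector about the world's x, y, z as a fraction of full scale, then the shift along the world's x, y, z as a fraction of full scale, then the finger opening in mm, from 0 to 85.4. A call has 1 to 5 rows; each row shifts and turns the commanded pose from where the row before left it; what a row does not reach is not made up. Full scale, the value 1, is 40 mm for a shift and 4 degrees for a turn. A row lasts 1/10 s, in which the tool goes at most 50 mm and 8.59 degrees, less where a joint would pass 70% of its speed; a pose out of reach is approached as far as the arm can. A call with a number of a shift or a turn outside -1 to 1 is refused whole. A call with a gripper value outside its range is refused whole. The fingers move at their own pace and stop on an object; the grip force is fixed at half the most. Time passes only in rows, so rows that do not move let the fingers close. It gives the time, the measured TCP pose, the force and the opening at its end, in the units of the state.
- state(): the state, without advancing time (a new reading comes with each control period).
- grab_frame(name): name is "scene" or "side" or "wrist"; returns the picture (384x512x3 uint8, blue, green, red); there is no depth.
- camera_info(name): a dict with "intrinsics" (3x3 intrinsics, pixels), "k1" (the pictures are not rectified: a ray, as slopes to the right and down, at radius r is drawn at 1 + k1 r^2 times it, then the intrinsics apply), "xyz" and "rotation" of the camera in the world; the wrist camera has in their place "tool_from_camera" (4x4, takes a point from camera to tool coordinates, whose origin is the TCP and whose axes are the tool frame's). Camera axes: x right, y down, z forward; pixel columns grow to the right and rows downward; lengths in m; the calibration is good to about 2 mm. A picture is of the moment at which its call begins: read the wrist's pose just before it. camera_info takes no time and is no camera call.
- job_done(): hands the job in, once; it reports no verdict.
The state is a dict: "time": time; "joint_pos": joint angles; "joint_vel": joint speeds; "joint_efforts": joint torques, N m; "tool_pos": TCP position; "tool_rot": TCP orientation; "contact_force": force on the tool from outside, world axes, zero at the start; "ft_torque": the same for the moment, N m; "gripper_width": opening from 0.0 (shut) to 1.0 (fully open).
Only numpy, scipy, OpenCV 4.12 (cv2) and the standard library are available. Lean on these libraries where they do the work, as an engineer would, in place of code of your own. Each camera call takes 0.05 s, during which the arm holds its last target.

## Working session

There is one attempt and no reset: what is moved stays moved. The work goes in short steps, Python scripts to look and compute and a tool call to move; the robot and the scene stay as the last step left them, time stands still between calls to the robot, and variables do not carry over. Pictures are saved under pics/ and viewed, and the job is handed in when it is done.

Besides the shell and the picture viewer there is one more tool, called after "Emit:" as a command line: name --argument value ..., lists and objects as JSON in quotes. carry_out: Moves the arm, as the interface text tells. Shift numbers are shares of 40 mm and turn numbers shares of 4 degrees, none past 1 either way. Its arguments: {"type":"object","properties":{"rows":{"type":"array"}},"required":["rows"]}

```bash
mkdir -p pics; ls
python3 - <<'E'
from plant import *
import cv2
s=state();print(s)
for n in("scene","side","wrist"):
    print(n,camera_info(n)); cv2.imwrite(f"pics/{n}0.png",grab_frame(n))
print(tip_extent)
E
```

```text
pics
{'time': 0.0, 'joint_pos': array([-1.22298406e+00,  5.33724865e-02,  1.61432695e+00,  3.79105188e-06,
        1.47599967e+00, -1.19000592e-01]), 'joint_vel': array([-0.00161858,  0.0014034 ,  0.00154101, -0.00116563,  0.00034934,
        0.00075932]), 'joint_efforts': array([ 1.33271584e-03, -3.93684661e+01, -3.70177174e+01, -6.77214803e-05,
        7.02037913e-03,  8.62722629e-06]), 'tool_pos': array([ 0.28111067, -0.55766959,  0.30263349]), 'tool_rot': array([ 0.60255224, -0.60162404,  0.37137798, -0.37021307]), 'contact_force': array([-0.43193312,  0.23924273, -0.01904895]), 'ft_torque': array([ 0.01716253, -0.00281733,  0.00065805]), 'gripper_width': 1.0010590046772165}
scene {'intrinsics': array([[401.84325335,   0.        , 259.68702291],
       [  0.        , 401.84325335, 188.63057957],
       [  0.        ,   0.        ,   1.        ]]), 'k1': -0.044041881843260786, 'xyz': array([0.00890118, 0.87870385, 0.73449037]), 'rotation': array([ 0.13591511, -0.26105047,  0.84589623, -0.44479129])}
side {'intrinsics': array([[362.65874681,   0.        , 251.30462022],
       [  0.        , 362.65874681, 190.61716184],
       [  0.        ,   0.        ,   1.        ]]), 'k1': -0.09669787711766414, 'xyz': array([0.52329082, 0.78861774, 0.63705722]), 'rotation': array([ 0.0029091 , -0.01128629,  0.90442986, -0.42646312])}
wrist {'intrinsics': array([[309.81046118,   0.        , 254.05352326],
       [  0.        , 309.81046118, 190.15367275],
       [  0.        ,   0.        ,   1.        ]]), 'k1': -0.07258019198987066, 'tool_from_camera': array([[ 9.99999359e-01,  1.19254839e-04, -1.12622602e-03,
        -5.74758542e-04],
       [ 1.10946896e-03, -3.02782136e-01,  9.53059152e-01,
        -7.09227408e-02],
       [-2.27344202e-04, -9.53059790e-01, -3.02782074e-01,
         7.65484720e-02],
       [ 0.00000000e+00,  0.00000000e+00,  0.00000000e+00,
         1.00000000e+00]])}
0.0726
```

View pics/scene0.png

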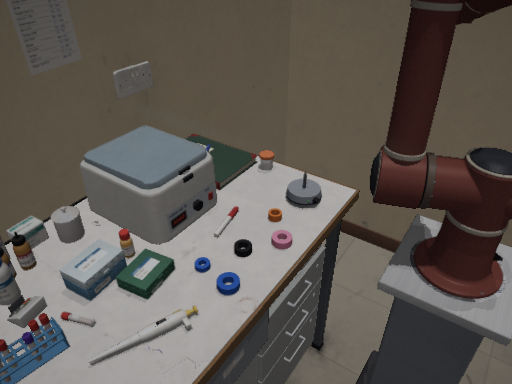

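View pics/side0.png

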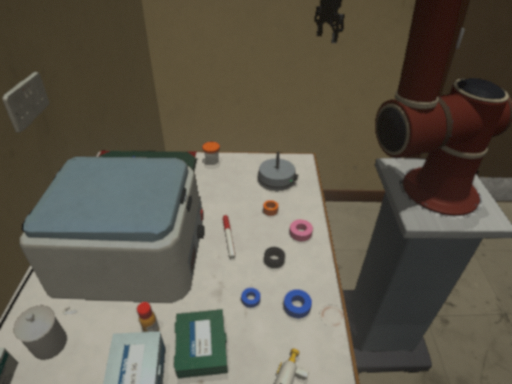

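View pics/wrist0.png

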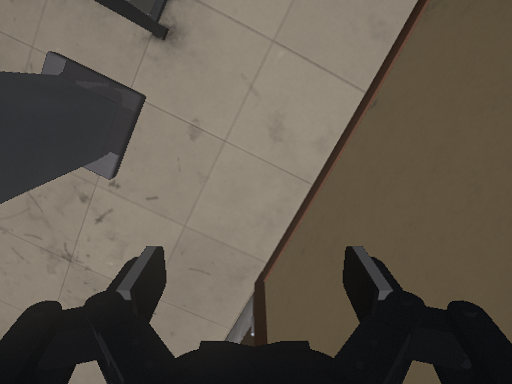

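```bash
cat > h.py <<'E'
from plant import *
import numpy as np, cv2
from scipy.optimize import least_squares
from scipy.spatial.transform import Rotation as R
def rot(q): return R.from_quat([q[1],q[2],q[3],q[0]]).as_matrix()
def cam(n,s=None):
    c=camera_info(n); K=np.array(c["intrinsics"])
    if n=="wrist":
        s=s or state(); T=np.eye(4);T[:3,:3]=rot(s["tool_rot"]);T[:3,3]=s["tool_pos"]
        M=T@c["tool_from_camera"]; return K,c["k1"],M[:3,:3],M[:3,3]
    return K,c["k1"],rot(c["rotation"]),np.array(c["xyz"])
def proj(P,C):
    K,k1,Rm,t=C; p=(np.atleast_2d(P)-t)@Rm; u=p[:,:2]/p[:,2:]
    u=u*(1+k1*(u**2).sum(1,keepdims=True)); return u@K[:2,:2].T+K[:2,2]
def unproj(px,C,z):
    K,k1,Rm,t=C; f=lambda X:(proj([X[0],X[1],z],C)[0]-px)
    K1=np.array([-k1,0,0,0,0.]);
    u=cv2.undistortPoints(np.array([[px]],float),K,np.array([k1,0,0,0,0.]))[0,0]
    d=Rm@np.array([u[0],u[1],1]); return t+d*(z-t[2])/d[2]
def circ(x,y,z,r,n=90):
    a=np.linspace(0,2*np.pi,n,endpoint=False); return np.c_[x+r*np.cos(a),y+r*np.sin(a),np.full(n,z)]
def hullc(p):
    m=cv2.moments(cv2.convexHull(p.astype(np.float32))); return np.array([m['m10'],m['m01']])/m['m00'],m['m00']
def mask(img,kind):
    b,g,r=[img[...,i].astype(int) for i in range(3)]; mx=np.maximum(np.maximum(b,g),r)
    if kind=="blue": m=(b-np.maximum(r,g)>40)
    if kind=="orange": m=(r-g>50)&(g-b>15)&(r>90)
    if kind=="pink": m=(r-g>40)&(b-g>15)
    if kind=="dark": m=mx<70
    return m.astype(np.uint8)
def comp(img,kind,near):
    n,l,st,c=cv2.connectedComponentsWithStats(mask(img,kind)); 
    ok=[i for i in range(1,n) if st[i,4]>25]
    i=min(ok,key=lambda i:np.hypot(*(c[i]-near)))
    ys,xs=np.nonzero(l==i); 
    # pixel outlines as corners
    P=np.concatenate([np.c_[xs+a,ys+b] for a in(-.5,.5) for b in(-.5,.5)])
    return hullc(P)
def model(x,y,z,r,h,C): return hullc(np.r_[proj(circ(x,y,z,r),C),proj(circ(x,y,z+h,r),C)])
def ring(img,C,kind,near,r,z=0,h=.022):
    c,A=comp(img,kind,near); x0=unproj(c,C,z+h/2)[:2]
    s=least_squares(lambda q:model(q[0],q[1],z,r,h,C)[0]-c,x0)
    return s.x,A,model(*s.x,z,r,h,C)[1],c
E
python3 - <<'E'
from h import *
near={"scene":dict(wide=(228,283),small=(202,264),narrow=(275,215),spare=(243,248),pink=(282,239)),
"side":dict(wide=(297,304),small=(251,297),narrow=(271,208),spare=(274,257),pink=(301,230))}
kd=dict(wide=("blue",.028),small=("blue",.028),narrow=("orange",.02),spare=("dark",.024),pink=("pink",.028))
for n in near:
    im=cv2.imread(f"pics/{n}0.png");C=cam(n)
    for k,v in near[n].items():
        x,A,Am,c=ring(im,C,kd[k][0],v,kd[k][1]); print(n,k,x.round(4),"area",A,round(Am),c.round(1))
im=cv2.imread("pics/scene0.png");
a=cv2.resize(im[150:310,180:340],(560,560),interpolation=cv2.INTER_CUBIC)
im=cv2.imread("pics/side0.png");cv2.imwrite("pics/crop1.png",a)
b=cv2.resize(im[140:220,230:330],(800,640)[:2],interpolation=cv2.INTER_CUBIC)[:600];cv2.imwrite("pics/crop2.png",b)
a=cv2.imread("pics/scene0.png")[160:220,270:340];cv2.imwrite("pics/crop3.png",cv2.resize(a,(700,600),interpolation=cv2.INTER_CUBIC))
E
```

```text
scene wide [0.4409 0.3754] area 399.0 479 [227.8 282. ]
scene small [0.5323 0.3633] area 174.0 425 [201.9 263.3]
scene narrow [0.4928 0.0858] area 94.0 172 [274.9 212.4]
scene spare [0.4809 0.2602] area 264.5 296 [242.9 247.9]
scene pink [0.4203 0.1661] area 244.0 351 [281.6 236.9]
side wide [0.4381 0.3742] area 533.0 706 [297.4 301.4]
side small [0.5321 0.3632] area 251.5 685 [250.4 295.9]
side narrow [0.4869 0.088 ] area 126.0 223 [270.5 205.4]
side spare [0.4824 0.2608] area 316.5 420 [273.9 257.2]
side pink [0.4144 0.1667] area 270.5 448 [301.  227.6]
```

View pics/crop1.png

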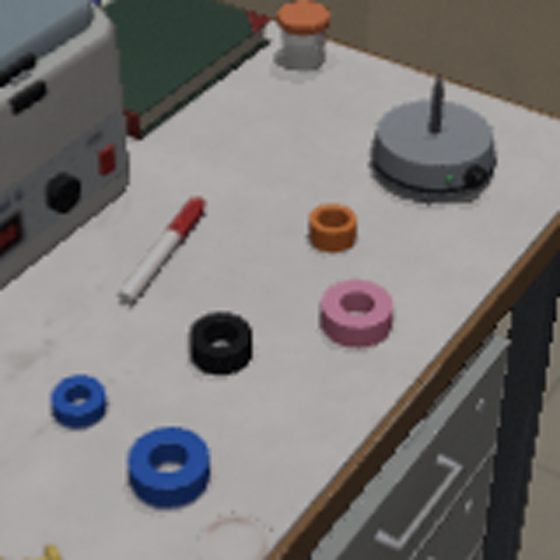

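View pics/crop2.png

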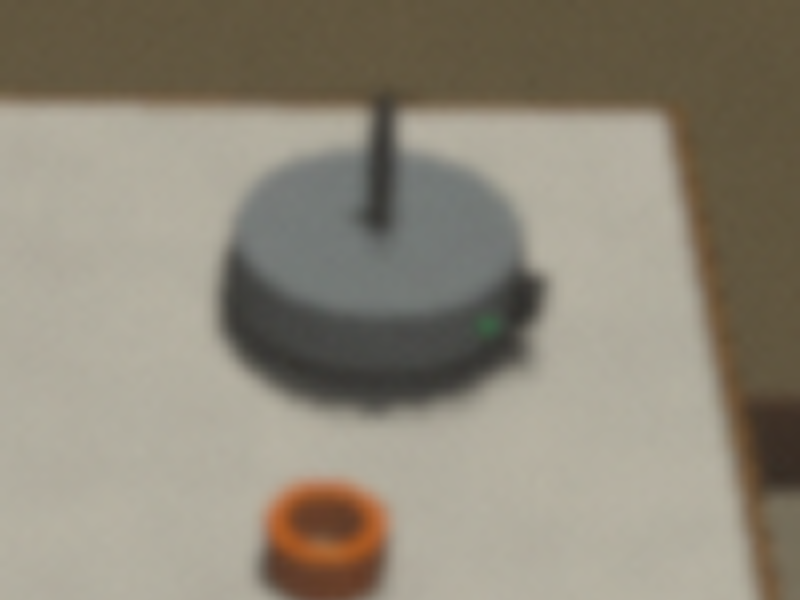

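View pics/crop3.png

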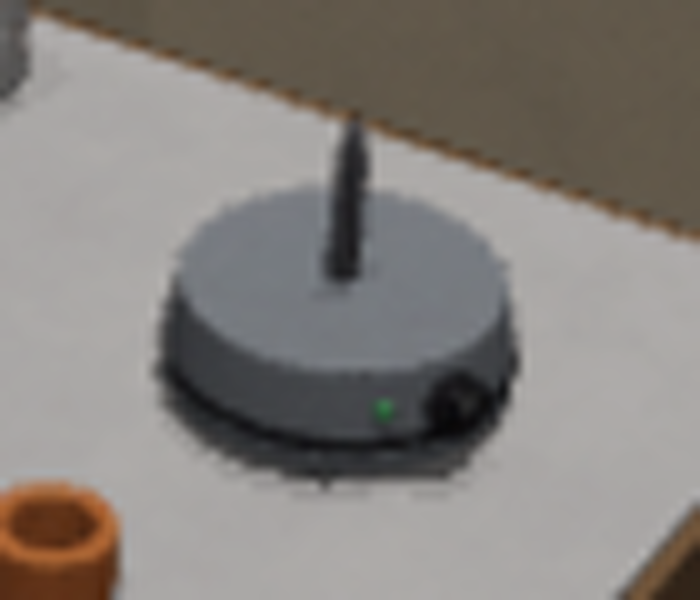

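Run:
```python
from h import *
s=state(); print(rot(s["tool_rot"]).round(3), s["time"])
f={"side":((377,228),(385,95),8,(230,140)),"scene":((342,275),(351,120),10,(270,160))}
for n,(a,b,k,o) in f.items():
    C=cam(n)
    for p,z in((a,.04),(b,.095)):
        px=(np.array(p)+.5)/k-.5+o; print(n,px,unproj(px,C,z).round(4))
```

```text
[[ 0.45  -0.001  0.893]
 [-0.893  0.002  0.45 ]
 [-0.002 -1.     0.   ]] 0.15
side [276.6875 168.0625] [ 0.4684 -0.0366  0.04  ]
side [277.6875 151.4375] [ 0.4683 -0.0374  0.095 ]
scene [303.75 187.05] [ 0.468 -0.039  0.04 ]
scene [304.65 171.55] [ 0.4695 -0.04    0.095 ]
```

Emit:
carry_out --rows '[[[0, 0, 0, 0.35, 1, 0, 85], [0, 0, 0, 0.35, 1, 0, 85], [0, 0, 0, 0.35, 1, 0, 85], [0, 0, 0, 0.35, 1, 0, 85], [0, 0, 0, 0.35, 1, 0, 85]]]'

```text
time: 0.65
tool_pos: [0.3514, -0.3564, 0.3035]
tool_rot: [0.602, -0.602, 0.371, -0.371]
contact_force: [0.6, -0.1, -0.0]
gripper_width: 0.994
```

Emit:
carry_out --rows '[[[0, 0, 0, 0.35, 1, 0, 85], [0, 0, 0, 0.35, 1, 0, 85], [0, 0, 0, 0.35, 1, 0, 85], [0, 0, 0, 0.35, 1, 0, 85], [0, 0, 0, 0.35, 1, 0, 85]]]'

```text
time: 1.15
tool_pos: [0.4213, -0.1564, 0.3037]
tool_rot: [0.602, -0.602, 0.371, -0.371]
contact_force: [0.3, 0.3, 0.1]
gripper_width: 0.997
```

Emit:
carry_out --rows '[[[0, 0, 0, 0.35, 1, 0, 85], [0, 0, 0, 0.35, 1, 0, 85], [0, 0, 0, 0.35, 1, 0, 85], [0, 0, 0, 0, 0, 0, 85], [0, 0, 0, 0, 0, 0, 85]]]'

```text
time: 1.65
tool_pos: [0.4632, -0.0373, 0.3035]
tool_rot: [-0.602, 0.603, -0.37, 0.37]
contact_force: [-0.7, 0.4, -0.4]
gripper_width: 0.991
```

Run:
```python
from h import *
s=state(); print(s["tool_pos"],s["joint_pos"].round(3),s["time"])
im=grab_frame("wrist");cv2.imwrite("pics/w1.png",im)
C=cam("wrist",s)
print(proj([[.4685,-.038,.04],[.4685,-.038,.095],[.49,.087,0]],C))
```

```text
[ 0.463191   -0.03733     0.30354609] [-0.241 -0.347  1.972 -0.     1.517  0.861] 1.65
[[257.67949903 160.37500131]
 [258.26868646 172.89351047]
 [170.06721457  89.60145964]]
```

View pics/w1.png

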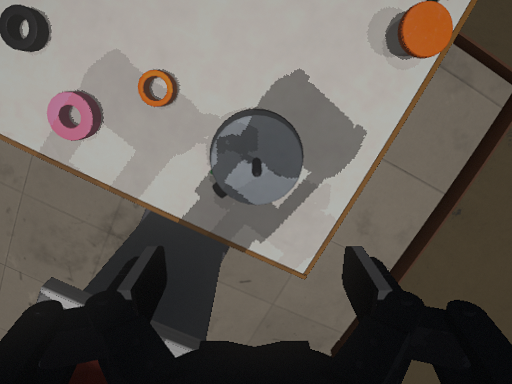

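Run:
```python
from h import *
s=state();C=cam("wrist",s);im=cv2.imread("pics/w1.png")
print("narrow",ring(im,C,"orange",(156,89),.02))
print("pink",ring(im,C,"pink",(75,115),.028))
a=cv2.resize(im[100:220,195:315],(600,600),interpolation=cv2.INTER_CUBIC)
for P,col in((circ(.4685,-.038,.04,.048),(0,255,0)),(circ(.4685,-.038,.095,.002),(0,0,255)),(circ(.4685,-.038,.04,.005),(255,0,255))):
    for p in proj(P,C): cv2.circle(a,tuple(int(v) for v in ((p-[195,100]+.5)*5-.5).round()),1,col,-1)
cv2.imwrite("pics/w1c.png",a)
a=cv2.resize(im[60:120,120:190],(700,600),interpolation=cv2.INTER_CUBIC)
x=ring(im,C,"orange",(156,89),.02)[0]
for P,col in((circ(*x,0,.02),(0,255,0)),(circ(*x,.022,.02),(0,0,255)),(circ(*x,.022,.013),(255,0,255))):
    for p in proj(P,C): cv2.circle(a,tuple(int(v) for v in ((p-[120,60]+.5)*10-.5).round()),1,col,-1)
cv2.imwrite("pics/w1d.png",a)
```

```text
narrow (array([0.48566265, 0.09892318]), 1045.5, 1223.8189407755272, array([154.93408258,  87.78662522]))
pink (array([0.41206682, 0.17987075]), 1764.5, 2213.9672012541414, array([ 69.6132521 , 115.56252952]))
```

View pics/w1c.png

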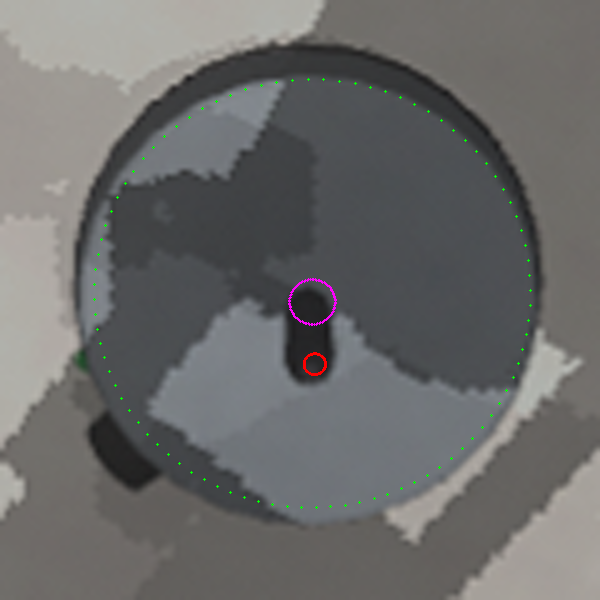

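View pics/w1d.png

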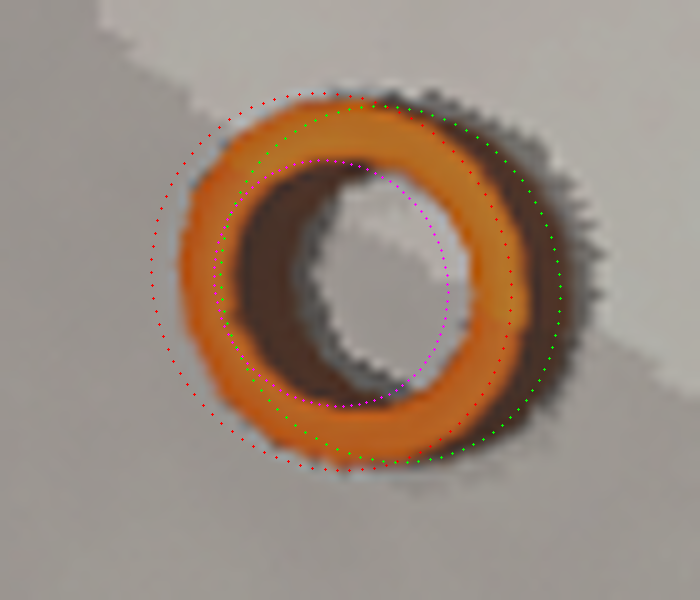

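Run:
```python
from h import *
s=state();C=cam("wrist",s);im=cv2.imread("pics/w1.png")
print("narrow",ring(im,C,"orange",(156,89),.02,.022,1e-5))
for n,a,b in(("scene",(228,283),(275,215)),("side",(297,304),(271,208))):
    im=cv2.imread(f"pics/{n}0.png");C=cam(n)
    print(ring(im,C,"blue",a,.028,.022,1e-5)[:3],ring(im,C,"orange",b,.02,.022,1e-5)[:3])
```

```text
narrow (array([0.48669255, 0.09661387]), 1045.5, 1065.1317718646023, array([154.93408258,  87.78662522]))
(array([0.43444636, 0.38295586]), 399.0, 338.9257517256774) (array([0.48545173, 0.09775059]), 94.0, 93.31796928611584)
(array([0.43953754, 0.38119198]), 533.0, 545.9652002924122) (array([0.48756242, 0.1001165 ]), 126.0, 129.5168746903073)
```

Emit:
carry_out --rows '[[[0, 0, 0, -0.05, 1, 0, 75], [0, 0, 0, -0.05, 1, 0, 75], [0, 0, 0, -0.05, 1, 0, 75], [0, 0, 0, -0.05, 1, 0, 75], [0, 0, 0, -0.05, 1, 0, 75]]]'

```text
time: 2.2
tool_pos: [0.4533, 0.1618, 0.3039]
tool_rot: [0.602, -0.601, 0.372, -0.372]
contact_force: [0.3, 0.2, -0.0]
gripper_width: 0.877
```

Emit:
carry_out --rows '[[[0, 0, 0, -0.05, 1, -0.25, 75], [0, 0, 0, -0.05, 1, -0.25, 75], [0, 0, 0, -0.05, 1, -0.25, 75], [0, 0, 0, -0.05, 1, -0.25, 75], [0, 0, 0, -0.05, 0.5, -0.25, 75]]]'

```text
time: 2.7
tool_pos: [0.4438, 0.3428, 0.2534]
tool_rot: [0.602, -0.602, 0.371, -0.371]
contact_force: [0.5, -0.1, 0.6]
gripper_width: 0.877
```

Emit:
carry_out --rows '[[[0, 0, 0, 0, 0, 0, 75], [0, 0, 0, 0, 0, 0, 75]]]'

```text
time: 2.9
tool_pos: [0.4438, 0.3406, 0.2536]
tool_rot: [-0.601, 0.602, -0.371, 0.371]
contact_force: [-0.8, -0.3, -0.2]
gripper_width: 0.877
```

Run:
```python
from h import *
s=state(); print(s["tool_pos"],s["joint_pos"].round(3),s["time"])
im=grab_frame("wrist");cv2.imwrite("pics/w2.png",im)
C=cam("wrist",s)
c=proj([.438,.378,.011],C)[0];print(c)
x,A,Am,c=ring(im,C,"blue",c,.028,.022,1e-5); print(x,A,Am,c)
for P,col in((circ(*x,0,.028),(0,255,0)),(circ(*x,.022,.028),(0,0,255)),(circ(*x,.022,.013),(255,0,255))):
    for p in proj(P,C): cv2.circle(im,tuple(int(v) for v in p.round()),0,col,-1)
cv2.imwrite("pics/w2c.png",im)
```

```text
[0.44382905 0.34060188 0.25356621] [ 5.220e-01 -6.600e-02  1.817e+00 -1.000e-03  1.393e+00  1.627e+00] 2.9
[219.77309177 157.86475022]
[0.43754671 0.38063889] 2350.5 2434.984642904601 [216.0477558  158.65287527]
```

View pics/w2c.png

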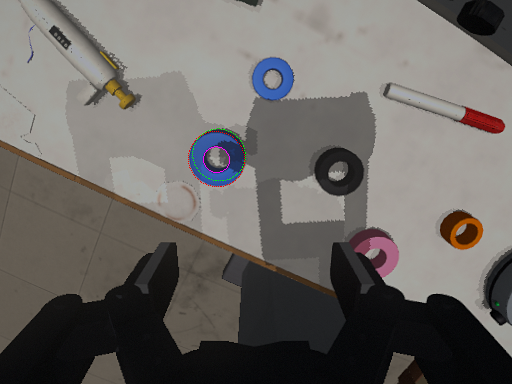

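Run:
```python
from h import *
c=camera_info("wrist");M=np.linalg.inv(c["tool_from_camera"]);C=(np.array(c["intrinsics"]),c["k1"],M[:3,:3].T,np.array(c["tool_from_camera"])[:3,3])
im=cv2.imread("pics/w2.png")
for Y in(.055,.06,.065,.07,.075,.08):
    p=proj([[-.0373,Y,.011],[-.0373,Y,-.011],[.0373,Y,.011],[.0373,Y,-.011]],C);print(Y,p.round(0).tolist())
cv2.imwrite("pics/w2f.png",cv2.resize(im[220:345,100:220],(576,600),interpolation=cv2.INTER_CUBIC))
```

```text
0.055 [[174.0, 244.0], [178.0, 285.0], [338.0, 244.0], [334.0, 285.0]]
0.06 [[176.0, 239.0], [180.0, 279.0], [335.0, 239.0], [331.0, 279.0]]
0.065 [[179.0, 234.0], [182.0, 273.0], [332.0, 234.0], [329.0, 273.0]]
0.07 [[181.0, 230.0], [184.0, 268.0], [330.0, 230.0], [327.0, 268.0]]
0.075 [[183.0, 226.0], [186.0, 263.0], [328.0, 226.0], [325.0, 263.0]]
0.08 [[185.0, 222.0], [188.0, 258.0], [326.0, 222.0], [323.0, 258.0]]
```

View pics/w2f.png

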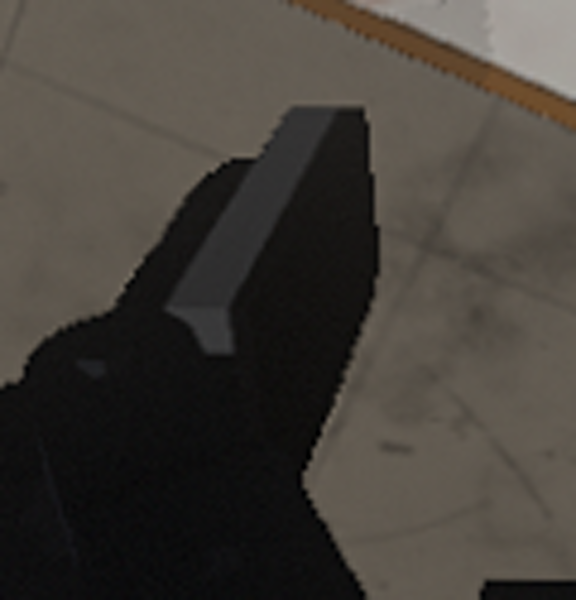

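Emit:
carry_out --rows '[[[0, 0, 0, -0.08, 0.5, -0.5, 75], [0, 0, 0, -0.08, 0.5, -0.5, 75], [0, 0, 0, 0, 0, -0.8, 75], [0, 0, 0, 0, 0, -0.7, 75], [0, 0, 0, 0, 0, 0, 75]]]'

```text
time: 3.45
tool_pos: [0.4355, 0.379, 0.15]
tool_rot: [-0.599, 0.604, -0.373, 0.37]
contact_force: [-0.5, -0.1, -0.9]
gripper_width: 0.88
```

Run:
```python
from h import *
s=state(); print(s["tool_pos"],s["time"])
im=grab_frame("wrist");C=cam("wrist",s)
c=proj([.4375,.3805,.022],C)[0];print(c)
x,A,Am,c=ring(im,C,"blue",c,.028,.022,1e-5); print(x,A,Am,c)
cv2.imwrite("pics/w3.png",im)
```

```text
[0.43545592 0.37899767 0.14996282] 3.45
[254.36110992 203.9055491 ]
[0.42380488 0.37377048] 1656.5 4609.957622221904 [254.18507898 222.77507798]
```

View pics/w3.png

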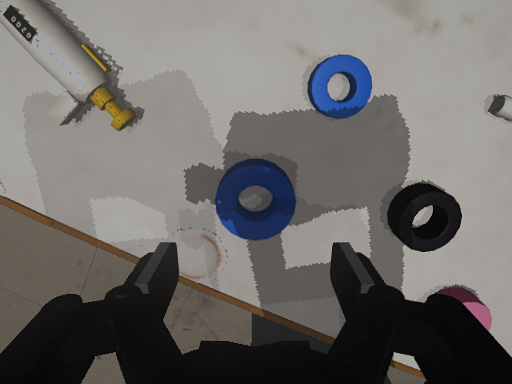

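Run:
```python
from h import *
s=state();C=cam("wrist",s);im=cv2.imread("pics/w3.png")
print(model(.4375,.3805,0,.028,.022,C), unproj((255.5,199.),C,.022), unproj((255.5,199.),C,.011))
a=cv2.resize(im[145:255,200:310],(600,600),interpolation=cv2.INTER_CUBIC);a=cv2.convertScaleAbs(a,alpha=1.8)
x=(.4375,.3805)
for P,col in((circ(*x,0,.028),(0,255,0)),(circ(*x,.022,.028),(0,0,255)),(circ(*x,.022,.013),(255,0,255))):
    for p in proj(P,C): cv2.circle(a,tuple(int(v) for v in ((p-[200,145]+.5)*600/110-.5).round()),2,col,-1)
cv2.imwrite("pics/w3c.png",a)
```

```text
(array([254.93304756, 200.75688785]), 5222.177416892489) [0.44178187 0.38222907 0.022     ] [0.43832673 0.38044182 0.011     ]
```

View pics/w3c.png

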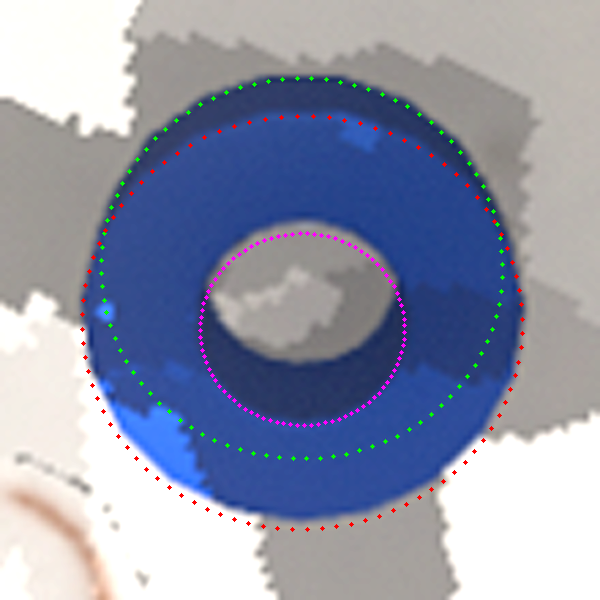

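Emit:
carry_out --rows '[[[0, 0, 0, 0.08, 0.05, -0.7, 75], [0, 0, 0, 0, 0, -0.7, 75], [0, 0, 0, 0, 0, -0.6, 75], [0, 0, 0, 0, 0, 0, 75], [0, 0, 0, 0, 0, 0, 75]]]'

```text
time: 4.0
tool_pos: [0.4414, 0.384, 0.0761]
tool_rot: [0.603, -0.601, 0.371, -0.371]
contact_force: [-0.3, 0.6, 0.7]
gripper_width: 0.877
```

Run:
```python
from h import *
s=state(); print(s["tool_pos"],rot(s["tool_rot"])[:,1],s["contact_force"])
cv2.imwrite("pics/w4.png",grab_frame("wrist"))
```

```text
[0.44143934 0.38400073 0.07607116] [ 0.00222665  0.00139845 -0.99999654] [-0.29512345  0.63239564  0.70407918]
```

View pics/w4.png

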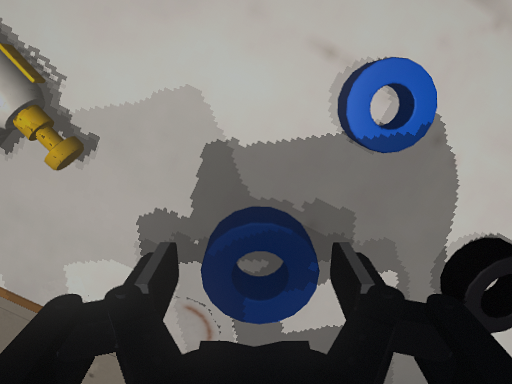

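Emit:
carry_out --rows '[[[0, 0, 0, -0.05, -0.08, -0.15, 75], [0, 0, 0, 0, 0, 0, 50], [0, 0, 0, 0, 0, 0, 50], [0, 0, 0, 0, 0, 0, 50], [0, 0, 0, 0, 0, 0, 50]]]'

```text
time: 4.55
tool_pos: [0.4388, 0.3811, 0.0693]
tool_rot: [0.603, -0.602, 0.37, -0.371]
contact_force: [-0.2, -0.9, 5.9]
gripper_width: 0.643
```

Emit:
carry_out --rows '[[[0, 0, 0, 0, 0, 0, 50], [0, 0, 0, 0, 0, 0, 50], [0, 0, 0, 0, 0, 0, 50]]]'

```text
time: 4.85
tool_pos: [0.4388, 0.3811, 0.0693]
tool_rot: [0.603, -0.602, 0.37, -0.371]
contact_force: [-0.3, -1.7, 6.8]
gripper_width: 0.639
```

Run:
```python
from h import *
s=state(); print(s["tool_pos"],s["gripper_width"]*85.4,s["contact_force"])
cv2.imwrite("pics/w5.png",grab_frame("wrist"))
```

```text
[0.43879876 0.38110136 0.06929707] 54.605664366439846 [-0.26999965 -1.69959135  6.83837161]
```

View pics/w5.png

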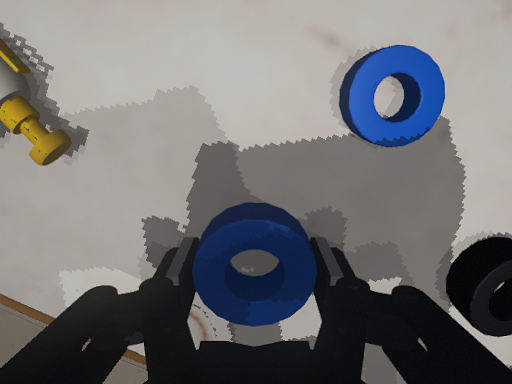

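Emit:
carry_out --rows '[[[0, 0, 0, 0, 0, 0.2, 50], [0, 0, 0, 0, 0, 0.4, 50], [0, 0, 0, 0, 0, 0.8, 50], [0, 0, 0, 0, 0, 1, 50], [0, 0, 0, 0, -0.2, 1, 50]]]'

```text
time: 5.4
tool_pos: [0.4376, 0.3729, 0.206]
tool_rot: [0.602, -0.602, 0.371, -0.37]
contact_force: [0.2, 0.7, -0.4]
gripper_width: 0.64
```

Run:
```python
from h import *
s=state(); print(s["tool_pos"],s["gripper_width"]*85.4,s["contact_force"])
im=grab_frame("wrist");C=cam("wrist",s)
x=s["tool_pos"][:2]; z=s["tool_pos"][2]-.0693
a=cv2.convertScaleAbs(im,alpha=1.8)
a=cv2.resize(a[180:345,150:350],(800,660)[:2],interpolation=cv2.INTER_CUBIC)
for P,col in((circ(*x,z,.028),(0,255,0)),(circ(*x,z+.022,.028),(0,0,255)),(circ(*x,z+.022,.013),(255,0,255))):
    for p in proj(P,C): cv2.circle(a,tuple(int(v) for v in ((p-[150,180]+.5)*4-.5).round()),2,col,-1)
cv2.imwrite("pics/w6.png",a[:600])
```

```text
[0.43764445 0.37288625 0.20598214] 54.62181726186287 [ 0.23342514  0.74296029 -0.4111007 ]
```

View pics/w6.png

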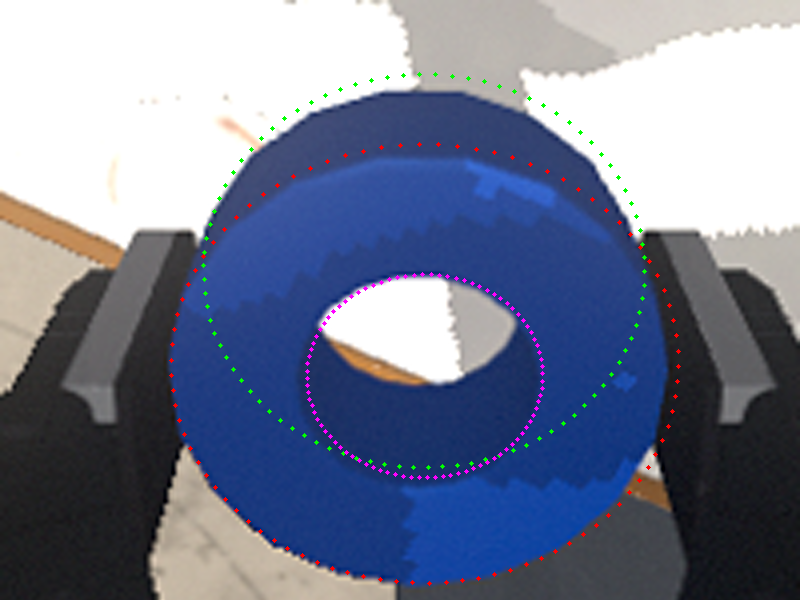

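Emit:
carry_out --rows '[[[0, 0, 0, 0.06, -0.5, 0.2, 50], [0, 0, 0, 0.06, -1, 0, 50], [0, 0, 0, 0.06, -1, 0, 50], [0, 0, 0, 0.06, -1, 0, 50], [0, 0, 0, 0.06, -1, 0, 50]]]'

```text
time: 5.95
tool_pos: [0.4499, 0.1913, 0.2128]
tool_rot: [0.603, -0.602, 0.37, -0.371]
contact_force: [1.5, 0.0, 0.2]
gripper_width: 0.641
```

Emit:
carry_out --rows '[[[0, 0, 0, 0.06, -1, 0, 50], [0, 0, 0, 0.06, -1, 0, 50], [0, 0, 0, 0.06, -1, 0, 50], [0, 0, 0, 0.06, -1, 0, 50], [0, 0, 0, 0.06, -1, 0, 50]]]'

```text
time: 6.45
tool_pos: [0.4619, -0.0088, 0.2128]
tool_rot: [0.602, -0.602, 0.37, -0.371]
contact_force: [1.0, -0.3, -0.7]
gripper_width: 0.642
```

Emit:
carry_out --rows '[[[0, 0, 0, 0.06, -0.5, 0, 50], [0, 0, 0, 0.06, -0.2, 0, 50], [0, 0, 0, 0, 0, 0, 50], [0, 0, 0, 0, 0, 0, 50]]]'

```text
time: 6.85
tool_pos: [0.4668, -0.0346, 0.2121]
tool_rot: [0.602, -0.602, 0.371, -0.371]
contact_force: [0.3, -0.2, -0.3]
gripper_width: 0.642
```

Emit:
carry_out --rows '[[[0, 0, 0, 0, -0.09, -0.5, 50], [0, 0, 0, 0, 0, -0.4, 50], [0, 0, 0, 0, 0, 0, 50], [0, 0, 0, 0, 0, 0, 50]]]'

```text
time: 7.25
tool_pos: [0.4668, -0.0379, 0.1759]
tool_rot: [-0.602, 0.602, -0.371, 0.37]
contact_force: [0.2, -0.3, 0.0]
gripper_width: 0.643
```

Run:
```python
from h import *
s=state(); print(s["tool_pos"],s["gripper_width"]*85.4,s["contact_force"])
a=grab_frame("wrist");a=cv2.convertScaleAbs(a,alpha=1.6);cv2.imwrite("pics/w7.png",a)
a=grab_frame("scene")[130:230,260:360];b=grab_frame("side")[110:210,230:330]
cv2.imwrite("pics/s7.png",np.hstack([cv2.resize(x,(400,400),interpolation=cv2.INTER_CUBIC) for x in(a,b)]))
```

```text
[ 0.46675028 -0.03794124  0.17593051] 54.90019493192434 [ 0.24875052 -0.27229033  0.03659752]
```

View pics/w7.png

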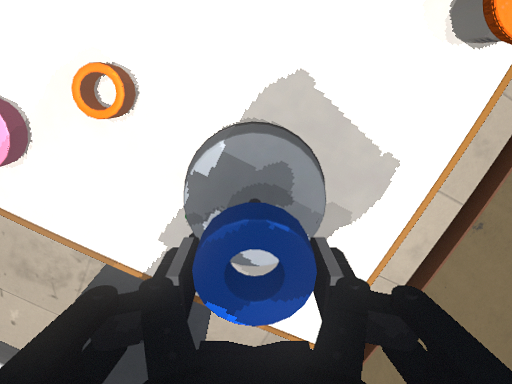

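View pics/s7.png

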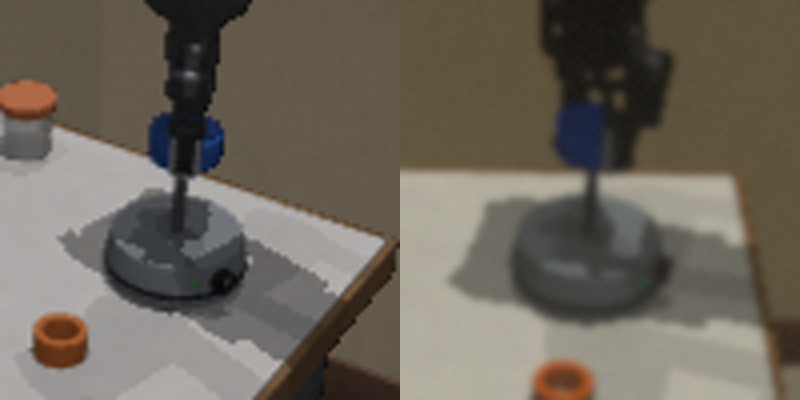

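Emit:
carry_out --rows '[[[0, 0, 0, 0, 0, -0.25, 50], [0, 0, 0, 0, 0, -0.25, 50], [0, 0, 0, 0, 0, -0.25, 50], [0, 0, 0, 0, 0, 0, 50]]]'

```text
time: 7.8
tool_pos: [0.4654, -0.0386, 0.1434]
tool_rot: [-0.602, 0.603, -0.372, 0.369]
contact_force: [-0.9, -0.8, -0.4]
gripper_width: 0.643
```

Run:
```python
from h import *
s=state(); print(s["tool_pos"],s["gripper_width"]*85.4,s["contact_force"])
a=grab_frame("wrist");a=cv2.convertScaleAbs(a,alpha=1.6)[180:340,150:360];cv2.imwrite("pics/w8.png",cv2.resize(a,None,fx=3.5,fy=3.5))
```

```text
[ 0.46540907 -0.03862304  0.14337802] 54.89308283822936 [-0.85619947 -0.75307302 -0.37105859]
```

View pics/w8.png

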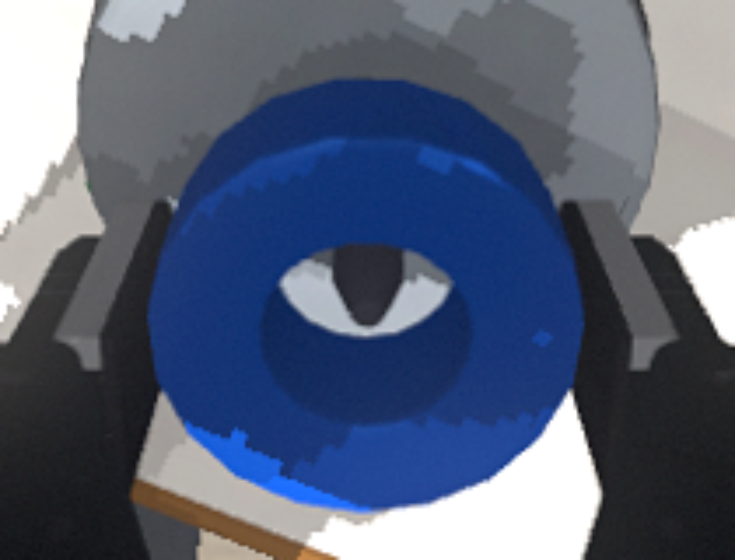

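Emit:
carry_out --rows '[[[0, 0, 0, 0, 0, -0.25, 50], [0, 0, 0, 0, 0, -0.25, 50], [0, 0, 0, 0, 0, -0.2, 50], [0, 0, 0, 0, 0, 0, 50], [0, 0, 0, 0, 0, 0, 50]]]'

```text
time: 8.35
tool_pos: [0.4667, -0.0389, 0.1175]
tool_rot: [-0.602, 0.602, -0.371, 0.371]
contact_force: [-0.0, 0.6, -0.8]
gripper_width: 0.639
```

Emit:
carry_out --rows '[[[0, 0, 0, 0, 0, 0, 50]]]'

```text
time: 8.45
tool_pos: [0.4672, -0.039, 0.1183]
tool_rot: [0.602, -0.602, 0.371, -0.371]
contact_force: [0.0, -0.1, 0.1]
gripper_width: 0.642
```

Emit:
carry_out --rows '[[[0, 0, 0, 0, 0, -0.08, 50], [0, 0, 0, 0, 0, -0.08, 50], [0, 0, 0, 0, 0, 0, 50], [0, 0, 0, 0, 0, 0, 50]]]'

```text
time: 8.85
tool_pos: [0.4668, -0.0389, 0.1114]
tool_rot: [-0.602, 0.602, -0.371, 0.371]
contact_force: [0.3, 0.0, -0.0]
gripper_width: 0.641
```

Emit:
carry_out --rows '[[[0, 0, 0, 0, 0, -0.04, 50], [0, 0, 0, 0, 0, 0, 50], [0, 0, 0, 0, 0, 0, 50]]]'

```text
time: 9.15
tool_pos: [0.4669, -0.0389, 0.1099]
tool_rot: [-0.602, 0.602, -0.371, 0.371]
contact_force: [0.8, -0.0, 0.2]
gripper_width: 0.644
```

Emit:
carry_out --rows '[[[0, 0, 0, 0, 0, -0.03, 50], [0, 0, 0, 0, 0, 0, 50], [0, 0, 0, 0, 0, 0, 50]]]'

```text
time: 9.45
tool_pos: [0.4671, -0.039, 0.1093]
tool_rot: [0.602, -0.602, 0.371, -0.371]
contact_force: [-2.0, 0.9, 4.7]
gripper_width: 0.643
```

Contact with the housing. Release, then rise.

Emit:
carry_out --rows '[[[0, 0, 0, 0, 0, 0, 75], [0, 0, 0, 0, 0, 0, 75], [0, 0, 0, 0, 0, 0, 75], [0, 0, 0, 0, 0, 0, 75], [0, 0, 0, 0, 0, 0, 75]]]'

```text
time: 9.95
tool_pos: [0.4668, -0.0389, 0.1086]
tool_rot: [-0.602, 0.602, -0.371, 0.371]
contact_force: [0.8, -0.2, 0.1]
gripper_width: 0.877
```

Emit:
carry_out --rows '[[[0, 0, 0, 0, 0, 0.2, 75], [0, 0, 0, 0, 0, 0.6, 75], [0, 0, 0, 0, 0, 0.8, 75], [0, 0, 0, 0, 0, 0.8, 75], [0, 0, 0, 0, 0, 0.6, 75]]]'

```text
time: 10.45
tool_pos: [0.4674, -0.039, 0.2317]
tool_rot: [0.602, -0.602, 0.37, -0.372]
contact_force: [0.0, -0.1, 0.6]
gripper_width: 0.881
```

Emit:
carry_out --rows '[[[0, 0, 0, 0, 0.5, 0.5, 75], [0, 0, 0, 0, 0.5, 0, 75], [0, 0, 0, 0, 0, 0, 75]]]'

```text
time: 10.75
tool_pos: [0.4672, 0.0023, 0.2504]
tool_rot: [0.603, -0.602, 0.369, -0.371]
contact_force: [-0.5, -0.1, 0.3]
gripper_width: 0.874
```

Run:
```python
from h import *
s=state(); print(s["tool_pos"],s["gripper_width"]*85.4,s["contact_force"],s["time"])
im=grab_frame("wrist");C=cam("wrist",s)
cv2.imwrite("pics/w9.png",cv2.convertScaleAbs(im,alpha=1.4))
c=proj([.487,.0975,.022],C)[0]
print(ring(im,C,"orange",c,.02,.022,1e-5))
c=proj([.467,-.038,.062],C)[0]; print(c,ring(im,C,"blue",c,.028,.062,1e-5))
```

```text
[0.46721448 0.00233781 0.25038983] 74.63161581979055 [-0.48240844 -0.11386509  0.27088578] 10.75
(array([0.48656793, 0.09759242]), 1367.5, 1415.4911722453544, array([174.29902498, 110.94838513]))
[295.02218163 204.10842321] (array([ 0.46602968, -0.0384892 ]), 2799.0, 2889.144767267164, array([294.92003096, 204.33279743]))
```

View pics/w9.png

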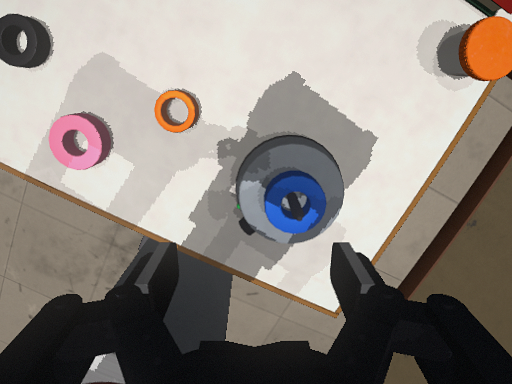

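Emit:
carry_out --rows '[[[0, 0, 0, 0.16, 0.8, 0, 62], [0, 0, 0, 0.16, 0.8, -0.4, 62], [0, 0, 0, 0.16, 0.78, -0.6, 62], [0, 0, 0, 0, 0, -0.8, 62], [0, 0, 0, 0, 0, -0.6, 62]]]'

```text
time: 11.3
tool_pos: [0.4853, 0.0964, 0.1505]
tool_rot: [-0.602, 0.603, -0.371, 0.37]
contact_force: [-1.0, -0.2, -1.0]
gripper_width: 0.728
```

Emit:
carry_out --rows '[[[0, 0, 0, 0, 0, 0, 62], [0, 0, 0, 0, 0, 0, 62]]]'

```text
time: 11.5
tool_pos: [0.4859, 0.0957, 0.1525]
tool_rot: [-0.602, 0.602, -0.371, 0.371]
contact_force: [-0.4, -0.1, 1.2]
gripper_width: 0.726
```

Run:
```python
from h import *
s=state(); print(s["tool_pos"],s["gripper_width"]*85.4)
im=grab_frame("wrist");C=cam("wrist",s)
x=(.4866,.0976)
a=cv2.resize(im[145:285,190:330],(600,600),interpolation=cv2.INTER_CUBIC);a=cv2.convertScaleAbs(a,alpha=1.5)
for P,col in((circ(*x,0,.02),(0,255,0)),(circ(*x,.022,.02),(0,0,255)),(circ(*x,.022,.013),(255,0,255))):
    for p in proj(P,C): cv2.circle(a,tuple(int(v) for v in ((p-[190,145]+.5)*600/140-.5).round()),2,col,-1)
cv2.imwrite("pics/w10.png",a)
```

```text
[0.48590171 0.09571853 0.15250535] 62.018977000350695
```

View pics/w10.png

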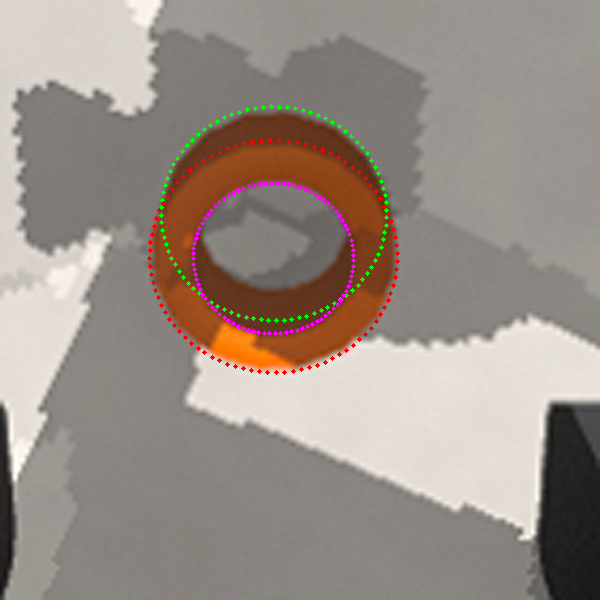

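Emit:
carry_out --rows '[[[0, 0, 0, 0.02, 0.05, -0.6, 62], [0, 0, 0, 0, 0, -0.6, 62], [0, 0, 0, 0, 0, -0.5, 62], [0, 0, 0, 0, 0, -0.2, 62], [0, 0, 0, 0, 0, 0, 62]]]'

```text
time: 12.05
tool_pos: [0.4871, 0.098, 0.077]
tool_rot: [-0.602, 0.602, -0.371, 0.371]
contact_force: [-0.6, -0.4, -0.5]
gripper_width: 0.727
```

Emit:
carry_out --rows '[[[0, 0, 0, 0, 0, 0, 62]]]'

```text
time: 12.15
tool_pos: [0.4881, 0.0982, 0.0783]
tool_rot: [0.603, -0.601, 0.37, -0.372]
contact_force: [0.2, -0.4, 0.8]
gripper_width: 0.73
```

Emit:
carry_out --rows '[[[0, 0, 0, -0.02, -0.01, -0.1, 62], [0, 0, 0, 0, 0, 0, 35], [0, 0, 0, 0, 0, 0, 35], [0, 0, 0, 0, 0, 0, 35], [0, 0, 0, 0, 0, 0, 35]]]'

```text
time: 12.65
tool_pos: [0.4867, 0.0979, 0.0735]
tool_rot: [0.602, -0.602, 0.37, -0.371]
contact_force: [-0.3, -0.2, 4.3]
gripper_width: 0.438
```

Emit:
carry_out --rows '[[[0, 0, 0, 0, 0, 0, 35], [0, 0, 0, 0, 0, 0, 35], [0, 0, 0, 0, 0, 0, 35]]]'

```text
time: 12.95
tool_pos: [0.4867, 0.0979, 0.0735]
tool_rot: [0.602, -0.602, 0.37, -0.371]
contact_force: [-0.7, -0.4, 6.4]
gripper_width: 0.438
```

Run:
```python
from h import *
s=state(); print(s["tool_pos"],s["gripper_width"]*85.4,s["contact_force"])
cv2.imwrite("pics/w11.png",cv2.convertScaleAbs(grab_frame("wrist"),alpha=1.5))
```

```text
[0.4867238  0.0979354  0.07353563] 37.43864498772998 [-0.74975805 -0.42838541  6.35352791]
```

View pics/w11.png

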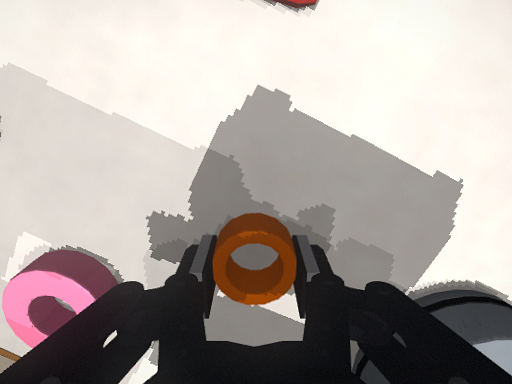

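Emit:
carry_out --rows '[[[0, 0, 0, 0, 0, 0.2, 35], [0, 0, 0, 0, 0, 0.5, 35], [0, 0, 0, 0, 0, 0.9, 35], [0, 0, 0, 0, 0, 1, 35], [0, 0, 0, 0, 0, 0.9, 35]]]'

```text
time: 13.5
tool_pos: [0.4855, 0.0979, 0.2141]
tool_rot: [-0.602, 0.602, -0.371, 0.371]
contact_force: [1.0, 0.2, 0.3]
gripper_width: 0.444
```

Emit:
carry_out --rows '[[[0, 0, 0, -0.1, -0.6, 0, 35], [0, 0, 0, -0.15, -1, 0, 35], [0, 0, 0, -0.15, -1, 0, 35], [0, 0, 0, -0.1, -0.7, 0, 35], [0, 0, 0, 0, -0.1, 0, 35]]]'

```text
time: 14.0
tool_pos: [0.4653, -0.0403, 0.2125]
tool_rot: [-0.601, 0.602, -0.372, 0.372]
contact_force: [0.4, -0.6, -1.2]
gripper_width: 0.443
```

Emit:
carry_out --rows '[[[0, 0, 0, 0, 0, 0, 35], [0, 0, 0, 0, 0, 0, 35]]]'

```text
time: 14.2
tool_pos: [0.466, -0.0374, 0.2125]
tool_rot: [0.602, -0.602, 0.371, -0.37]
contact_force: [0.5, 0.2, -0.8]
gripper_width: 0.442
```

Emit:
carry_out --rows '[[[0, 0, 0, 0.02, -0.03, -0.4, 35], [0, 0, 0, 0, 0, -0.4, 35], [0, 0, 0, 0, 0, -0.3, 35], [0, 0, 0, 0, 0, -0.25, 35], [0, 0, 0, 0, 0, 0, 35]]]'

```text
time: 14.7
tool_pos: [0.466, -0.0386, 0.1569]
tool_rot: [-0.602, 0.603, -0.372, 0.369]
contact_force: [-0.4, 0.1, -0.2]
gripper_width: 0.441
```

Run:
```python
from h import *
s=state(); print(s["tool_pos"],s["gripper_width"]*85.4,s["contact_force"])
a=grab_frame("wrist");a=cv2.convertScaleAbs(a,alpha=1.8)[170:330,150:360];cv2.imwrite("pics/w12.png",cv2.resize(a,None,fx=3.5,fy=3.5))
a=grab_frame("scene")[130:230,260:360];b=grab_frame("side")[110:210,230:330]
cv2.imwrite("pics/s12.png",np.hstack([cv2.resize(x,(400,400),interpolation=cv2.INTER_CUBIC) for x in(a,b)]))
```

```text
[ 0.46595072 -0.03855364  0.15691967] 37.62677355309935 [-0.35585918  0.08664617 -0.17486184]
```

View pics/w12.png

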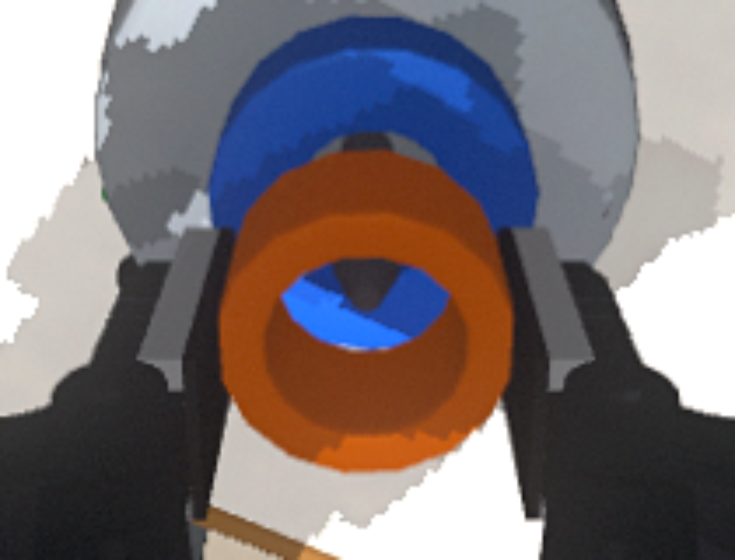

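View pics/s12.png

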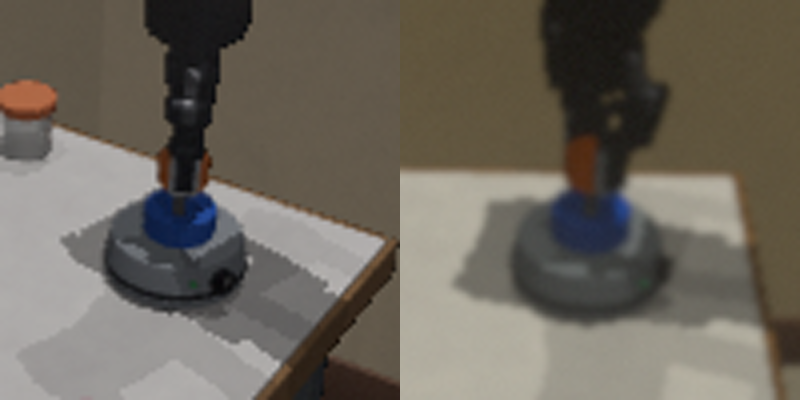

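Emit:
carry_out --rows '[[[0, 0, 0, 0.02, 0, -0.2, 35], [0, 0, 0, 0, 0, -0.2, 35], [0, 0, 0, 0, 0, 0, 35], [0, 0, 0, 0, 0, 0, 35]]]'

```text
time: 15.25
tool_pos: [0.4674, -0.0393, 0.1422]
tool_rot: [-0.602, 0.602, -0.371, 0.37]
contact_force: [-0.1, -0.6, 0.3]
gripper_width: 0.44
```

Emit:
carry_out --rows '[[[0, 0, 0, 0, 0, -0.07, 35], [0, 0, 0, 0, 0, -0.05, 35], [0, 0, 0, 0, 0, 0, 35], [0, 0, 0, 0, 0, 0, 35]]]'

```text
time: 15.65
tool_pos: [0.4677, -0.0393, 0.1379]
tool_rot: [-0.602, 0.602, -0.371, 0.371]
contact_force: [0.1, -0.8, -0.8]
gripper_width: 0.437
```

Emit:
carry_out --rows '[[[0, 0, 0, 0, 0, -0.03, 35], [0, 0, 0, 0, 0, 0, 35], [0, 0, 0, 0, 0, 0, 35]]]'

```text
time: 15.95
tool_pos: [0.4677, -0.0393, 0.1367]
tool_rot: [0.602, -0.602, 0.371, -0.371]
contact_force: [-0.2, 1.6, -1.1]
gripper_width: 0.439
```

Emit:
carry_out --rows '[[[0, 0, 0, 0, 0, -0.03, 35], [0, 0, 0, 0, 0, 0, 35], [0, 0, 0, 0, 0, 0, 35]]]'

```text
time: 16.25
tool_pos: [0.4677, -0.0393, 0.1355]
tool_rot: [0.602, -0.602, 0.371, -0.371]
contact_force: [0.4, -0.5, 0.4]
gripper_width: 0.441
```

Emit:
carry_out --rows '[[[0, 0, 0, 0, 0, -0.02, 35], [0, 0, 0, 0, 0, 0, 35], [0, 0, 0, 0, 0, 0, 35]]]'

```text
time: 16.55
tool_pos: [0.4678, -0.0394, 0.1355]
tool_rot: [-0.602, 0.602, -0.371, 0.371]
contact_force: [-3.1, 1.1, 4.7]
gripper_width: 0.439
```

Contact felt; release and rise.

Emit:
carry_out --rows '[[[0, 0, 0, 0, 0, 0, 62], [0, 0, 0, 0, 0, 0, 62], [0, 0, 0, 0, 0, 0, 62], [0, 0, 0, 0, 0, 0, 62], [0, 0, 0, 0, 0, 0, 62]]]'

```text
time: 17.05
tool_pos: [0.4676, -0.0393, 0.1346]
tool_rot: [-0.602, 0.602, -0.371, 0.371]
contact_force: [0.4, -0.0, 0.4]
gripper_width: 0.724
```

Emit:
carry_out --rows '[[[0, 0, 0, 0, 0, 0.2, 62], [0, 0, 0, 0, 0, 0.6, 62], [0, 0, 0, 0, 0, 0.8, 62], [0, 0, 0, 0, 0, 0.8, 62], [0, 0, 0, 0, 0, 0.6, 62]]]'

```text
time: 17.55
tool_pos: [0.4681, -0.0394, 0.2577]
tool_rot: [0.602, -0.602, 0.37, -0.372]
contact_force: [0.1, -0.4, 0.3]
gripper_width: 0.724
```

Emit:
carry_out --rows '[[[0, 0, 0, -0.5, -0.7, 0.5, 62], [0, 0, 0, -0.5, -0.7, 0.3, 62], [0, 0, 0, 0, -0.5, 0, 62], [0, 0, 0, 0, 0, 0, 62], [0, 0, 0, 0, 0, 0, 62]]]'

```text
time: 18.05
tool_pos: [0.4276, -0.1153, 0.287]
tool_rot: [0.602, -0.602, 0.371, -0.371]
contact_force: [-0.8, 0.6, -0.8]
gripper_width: 0.723
```

Run:
```python
from h import *
s=state(); print(s["tool_pos"],s["gripper_width"]*85.4,s["contact_force"],s["time"])
im=grab_frame("wrist");C=cam("wrist",s);a=cv2.convertScaleAbs(im,alpha=1.4)
for P,col in((circ(.467,-.0385,.084,.02),(0,255,0)),(circ(.467,-.0385,.062,.028),(0,0,255))):
    for p in proj(P,C): cv2.circle(a,tuple(int(v) for v in p.round()),0,col,-1)
cv2.imwrite("pics/w13.png",a)
sc=grab_frame("scene");sd=grab_frame("side");cv2.imwrite("pics/sc13.png",sc)
b=[]
for n,i,o in(("scene",sc,(260,130)),("side",sd,(230,120))):
    C=cam(n);v=cv2.resize(i[o[1]:o[1]+100,o[0]:o[0]+100],(400,400),interpolation=cv2.INTER_CUBIC)
    for P in(circ(.467,-.0385,.084,.02),circ(.467,-.0385,.062,.028)):
        for p in proj(P,C): cv2.circle(v,tuple(int(q) for q in ((p-o+.5)*4-.5).round()),0,(0,255,0),-1)
    b.append(v)
cv2.imwrite("pics/s13.png",np.hstack(b))
```

```text
[ 0.42758042 -0.11526785  0.28696432] 61.76650302450551 [-0.84455658  0.57879207 -0.76219746] 18.05
```

View pics/w13.png

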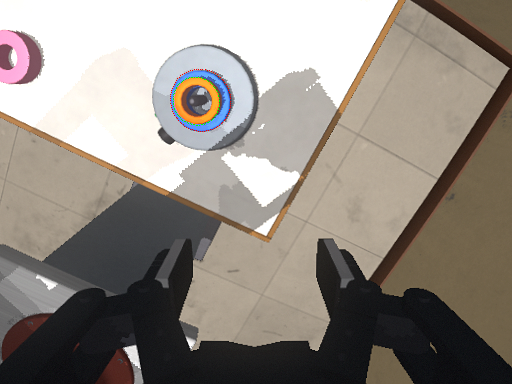

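View pics/s13.png

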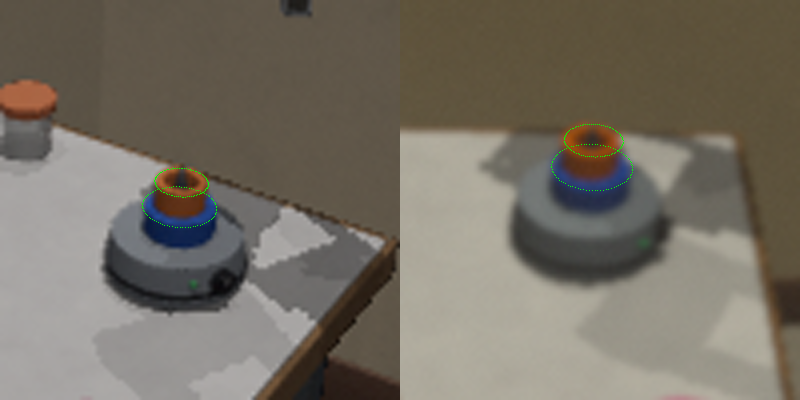

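View pics/sc13.png

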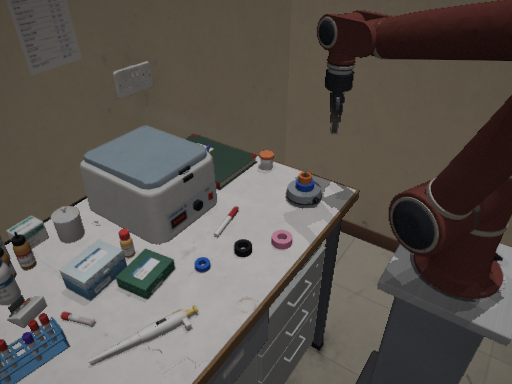

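Both rings sit at the expected heights, with the outlines matching in all three views, and everything else is where it was. Handing in.

```bash
python3 -c "
from plant import *
print(job_done())"
```

```text
the job is handed in; nothing more can be done
None
```

The wide blue ring is on the spindle, flat on the housing, with the narrow orange ring on top of it. Both are released, and the gripper is clear of them. I handed the job in at about 18 s of the 72 s allowed.

- **Which ring:** I took the larger of the two blue rings, seen at about (228, 283) in the scene picture, and left the pink ring and the small blue one alone.
- **Ring positions:** in the final pictures, the predicted outlines of both ring tops, at 62 mm and 84 mm above the bench, match the rings in all three cameras. The spindle shows through the bores.
- **Other things:** the spare spacer, cup, marker and look-alike rings look unmoved in the scene picture.
- **Forces:** the highest reading was about 7 N, with about 5 N as each ring touched down.
- **Disagreements:** my first position estimates from the scene and side cameras were off by up to 12 mm, because the colour masks caught only the rings' top faces. I corrected this with the wrist camera before grasping. After that, the cameras agreed on the spindle position to within about 2 mm.

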